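Balance the bench centrifuge with a blank

ROBOT

A 6-joint arm with a two-finger parallel gripper is mounted at the origin on a cart in front of the work surface, level with it; the furniture and walls round the work are solid. World frame = base frame: x ahead of the robot, y to its left, z up, the work surface at z = 0. Lengths are in m, angles in rad, forces in N, time in s.
With the tool pointing down it reaches from about 0.35 to 0.775 m from the base axis. Payload 5.5 kg.
Tool frame: the origin (TCP) lies where the fingers leave the gripper's body, on its centre line; the fingertips stand env.tip_reach ahead of it and the grasp point (between the pads) lies 54 mm ahead of it (env.tip_reach is the distance from the TCP to the fingertips, in m); z points along the fingers, y is the line along which they close (so a half turn about z gives the same grasp; the last joint's range is limited). The gripper opens to 85 mm and grips with 20 to 120 N. Pads are 22 mm wide; open, the fingers measure 114 mm over their backs; the gripper's body (76 mm by 85 mm) begins 54 mm behind the grasp point. The pads swing forward as they close: fully open they stand 13 mm farther back than shut.
Start: joints at [1.087, 0.313, 0.046, 1.304, 0, 1.431], TCP at [0.194, 0.541, 0.304] pointing down, gripper open.
Joint ranges: [-2.76, 2.76], [-0.86, 1.69], [-1.03, 1.26], [-2.2, 2.34], [-1.47, 1.5], [-3.14, 3.14]. Speed limits (rad/s): [2.57, 2.57, 3.14, 3.14, 3.14, 3.14].

INTERFACE

Orientations are given as a unit quaternion [w, x, y, z].
In Python, from workcell import status, optics, hand_in, env gives the robot as it stands.
- The arm moves only by the shell command python3 -m handwheel 'ROWS' [FORCE]. ROWS is a JSON object whose one key "deltas" holds a list of rows, each a list of 5 numbers: the opening, from -1 (shut) to 1 (fully open), then the shift along the tool's x, y, z in units of 40 mm (1.0 is 40 mm), then the turn about the tool's z in units of 10 degrees (1.0 is 10 degrees). In form: {"deltas": [[jaw, x, y, z, roll], ...]}. A call has 1 to 20 rows; each row shifts and turns the commanded pose from where the row before left it, along the tool's axes as they then stand; what a row does not reach is not made up. A row lasts 1/8 s, in which the tool goes at most 62.5 mm and 10.7 degrees, less where a joint would pass 70% of its speed; a pose out of reach is approached as far as the arm can. A call is refused whole if a number of a shift passes 1 or a number of a turn 1, either way. A call with a gripper value outside its range is refused whole. The fingers move at their own pace and stop on an object; FORCE is the grip in N (left out, the last holds). Time passes only in rows, so rows that do not move let the fingers close. It gives the time, the measured TCP pose, the force, the opening and the grip force at its end, in the units of the state.
- status.get_state(): the state, without advancing time (a new reading comes with each control period).
- optics.read_camera(name): name is "scene" or "top" or "wrist"; returns a dict with "frame" (384x512x3 uint8, red, green, blue), "depth" (384x512 float32, m along the optical axis (not along the pixel's ray), 0 where there is no reading), "vfov" (degrees; the focal length in pixels is half the picture's height over the tangent of half this angle, whatever the lens; pixels are square), "cx", "cy" (the principal point, pixels), "k1" (the pictures are not rectified: a ray, as slopes to the right and down, at radius r is drawn at 1 + k1 r^2 times it, then the intrinsics apply), "origin" and "attitude" of the camera in the world. Camera axes: x right, y down, z forward; pixel columns grow to the right and rows downward; lengths in m; the calibration is good to about 2 mm. A picture is of the moment at which its call begins.
- hand_in(): hands the job in; it is judged then, once.
The state is a dict: "clock": time; "joint_pos": joint angles; "qvel": joint speeds; "tau": joint torques, N m; "tcp_pos": TCP position; "orientation": TCP orientation; "wrist_force": force on the tool from outside, world axes, zero at the start; "ft_torque": the same for the moment, N m; "finger_gap": finger opening in m; "grip_force": force on a finger pad.
Only numpy, scipy, OpenCV 4.12 (cv2) and the standard library are available. Lean on these libraries where they do the work, as an engineer would, in place of code of your own. Each camera call takes 0.05 s, during which the arm holds its last target. There are 200 camera calls.

TASK

A single sample tube is loaded in the bench centrifuge; balance it by putting the short metal blank from the stand into the free bore directly opposite the tube. The blank is a snug fit and the rotor rests some millimetres off-centre on its rubber mount, so tilt the blank, feel its lower edge into the bore, then straighten it and slide it all the way down, always with a light hand on the machine; let go and leave it standing there. Leave the long blank and the bottles on the desk where they are.

Things in the scene. Friction and masses are not known exactly. Their poses are not given: they have to be found in the camera images.
- blank: short balance blank: plain aluminium cylinder, 18 mm across, 80 mm long, flat sharp-edged foot, three fine grooves near its top, about 55 g. Origin at the centre of its foot, z along its axis to its top. It stands upright in one of the stand's two bores (which one varies), foot 8 mm above the desk, 54 mm of it out of the stand
- long_blank: the other balance blank in the stand: the same but 105 mm long; to be left alone. Origin at the centre of its foot
- stand: grey block, 56 x 150 x 34 mm (x, y, z), fixed to the desk, origin at the centre of its underside; two upright bores 23 mm wide and 26 mm deep at y = +45 and -45 mm, in which the blanks stand loosely
- centrifuge: white round bench centrifuge, fixed, open: shell 198 mm across, bowl rim 106 mm above the desk; on its -x side a control nose 60 mm high (knob to 72 mm) reaching 136 mm from the axis; on its +x side a clear domed lid fixed open, upright, beyond 75 mm from the axis, up to 330 mm high. Origin on the bowl's axis at desk height, z up
- free_bore (a point): nominal centre of the mouth of the bore straight across the rotor from the sample tube, z up, x to the rotor's axis. Bore upright, 20 mm wide, sharp rim, sleeve wall 2.5 to 4 mm, 42 mm deep to a rubber cushion that sinks about 1 mm per 3 N. The real bore stands off this point, unmeasured, by up to 6 mm along x and up to 6 mm along y: to be found by feel. A seated blank stands 38 mm out
- dropper: white dropper bottle with a blue cap, 24 mm in diameter, 60 mm high, standing loose on the desk near the control nose, origin at the centre of its underside; bystander
- vial: brown glass vial, 22 mm in diameter, 53 mm high, standing loose on the desk in front of the stand, origin at the centre of its underside; bystander
- spindle: drive spindle of the rotor, origin on the bowl's axis at desk height, z up; turns with the rotor. The rotor has six upright steel sleeves 60 degrees apart, 46 mm from its axis, mouths 110 mm above the desk, central nut to 107 mm. The sleeve on this frame's +x holds the sample tube (fixed, cap to 148 mm), the one on -x is the free bore, the others are empty too
- rotor_mount (a point): point on the spindle axis, 60 mm above the desk: rubber mount of the rotor, which rests off-centre on it (so does every bore) and is held by the brake: it keeps its place, and neither shifts nor turns, under less than about 15 N. Height and uprightness are true. More than 12 N in all between the blank (or the fingers) and the machine is a fault; the blank itself may be gripped firmly
There are look-alikes about, which are no part of the job. Leave any pink or purple look-alike of the blank alone.

How it is judged:
On the way, in this order (a step that is already met when the one before it is completed fails the run):
1. the tilted blank has its lower edge inside the mouth of the free bore (leaning more than 0.12 rad, centre of its foot no higher than the mouth) (angle between blank's own z axis and vertical above 0.12 rad and horizontal distance between blank and free_bore below 0.022 m and z of blank in the frame of free_bore below 0 m), for 0.1 s.
2. the blank is straight and on the floor of the bore (angle between blank's own z axis and vertical below 0.07 rad and horizontal distance between blank and free_bore below 0.012 m and z of blank in the frame of free_bore below -0.039 m), for 0.2 s.
At the end, for the whole second after the job is handed in: the short blank stands released and at rest in the bore opposite the sample tube: foot at least 39 mm below the mouth, within 12 mm sideways of the nominal bore centre, leaning less than 0.07 rad (all of step 2 and linear speed of blank below 0.02 m/s); the robot touches nothing.
It fails at once if the blank pressed on the centrifuge with more than 12 N (contact force between blank and centrifuge above 12 N).
It fails at once if the fingers pressed on the centrifuge with more than 12 N (contact force between the fingers and centrifuge above 12 N).
It fails at once if the long blank lifted or shifted by more than 15 mm (distance of long_blank from where it was at the start of the episode above 0.015 m).
It fails at once if the dropper bottle shifted by more than 20 mm (distance of dropper from where it was at the start of the episode above 0.02 m).
It fails at once if the vial shifted by more than 20 mm (distance of vial from where it was at the start of the episode above 0.02 m).
It also fails if it takes over 72 s, if anything falls off the work surface, if the arm or the gripper's body presses on something with over 40 N, if the wrist force passes 120 N, or if a joint passes its speed limit or range.

## Working session

There is one attempt and no reset: what is moved stays moved. The work goes in short steps, Python scripts to look and compute and a shell command to move; the robot and the scene stay as the last step left them, time stands still between calls to the robot, and variables do not carry over. Pictures are saved under pics/ and viewed, at most 10 in all, crops included, and the job is handed in when it is done.

```bash
mkdir -p pics; ls; cat > h.py <<'E'
import numpy as np, cv2, json
from workcell import status, optics, env
from scipy.spatial.transform import Rotation as R
def rot(q): q=np.array(q,float); return R.from_quat(q[[1,2,3,0]]).as_matrix() if q.size==4 else q.reshape(3,3)
class Cam:
    def __init__(s,name):
        d=optics.read_camera(name); s.d=d; s.im=d["frame"]; s.D=d["depth"]
        s.f=s.im.shape[0]/2/np.tan(np.radians(d["vfov"])/2); s.o=np.array(d["origin"]); s.R=rot(d["attitude"])
        s.K=np.array([[s.f,0,d["cx"]],[0,s.f,d["cy"]],[0,0,1]]); s.dist=np.array([d["k1"],0,0,0.])
        cv2.imwrite(f"pics/_{name}.png",s.im[...,::-1])
    def slopes(s,u,v): return cv2.undistortPoints(np.array([[[u,v]]],float),s.K,s.dist)[0,0]
    def ray(s,u,v): a=s.slopes(u,v); return s.R@np.array([a[0],a[1],1])
    def plane(s,u,v,z): r=s.ray(u,v); return s.o+r*(z-s.o[2])/r[2]
    def pt(s,u,v): return s.o+s.ray(u,v)*s.D[int(round(v)),int(round(u))]
    def cloud(s):
        h,w=s.D.shape; g=np.stack(np.meshgrid(np.arange(w),np.arange(h)),-1).reshape(-1,1,2).astype(float)
        a=cv2.undistortPoints(g,s.K,s.dist)[:,0]; r=np.c_[a,np.ones(len(a))]*s.D.reshape(-1,1)
        return (r@s.R.T+s.o).reshape(h,w,3)
    def proj(s,p):
        p=np.atleast_2d(p); q=(p-s.o)@s.R; return cv2.projectPoints(q.reshape(-1,1,3),np.zeros(3),np.zeros(3),s.K,s.dist)[0][:,0]
def two(c1,p1,c2,p2):
    r1,r2=c1.ray(*p1),c2.ray(*p2); A=np.c_[r1,-r2]; t=np.linalg.lstsq(A,c2.o-c1.o,rcond=None)[0]
    a,b=c1.o+t[0]*r1,c2.o+t[1]*r2; return (a+b)/2,np.linalg.norm(a-b)
E
python3 - <<'E'
from h import *
print(status.get_state(), env.tip_reach)
a=Cam("scene");b=Cam("top");
for c in(a,b): print(c.o,c.R.tolist(),c.f,c.dist[0],c.d["cx"],c.d["cy"])
cv2.imwrite("pics/a.png",np.vstack([a.im,b.im])[...,::-1][:, :])
import cv2
x=cv2.resize(np.hstack([a.im,b.im]),(800,300),interpolation=cv2.INTER_AREA)
cv2.imwrite("pics/scene1.png",a.im[...,::-1]);cv2.imwrite("pics/top1.png",b.im[...,::-1])
E
```

```text
pics
{'clock': 0.0, 'joint_pos': array([ 1.08746092e+00,  3.13994913e-01,  4.49596951e-02,  1.30362513e+00,
       -2.14920889e-05,  1.43117270e+00]), 'qvel': array([ 0.00016428,  0.0002047 ,  0.00055178,  0.00069173, -0.0012628 ,
        0.00074441]), 'tau': array([-1.51977233e-04, -4.80628610e+01,  2.98532671e+01,  1.93828595e-02,
       -1.00090620e-04, -1.27066528e-06]), 'tcp_pos': array([0.19360552, 0.54100298, 0.30300401]), 'orientation': array([-2.75401042e-04,  1.71011113e-01,  9.85268659e-01, -8.90454265e-04]), 'wrist_force': array([-0.68162964, -0.01324135,  0.27047619]), 'ft_torque': array([ 0.02895381, -0.03233395, -0.02598504]), 'grip_force': 0.0, 'finger_gap': 0.08550092356554521} 0.0726
[ 0.00813662 -0.4848901   0.44235953] [[0.7625982683402599, -0.2705885118283077, 0.5875591360799174], [-0.6466010886955861, -0.34516672595697573, 0.680269772509278], [0.018732677921747376, -0.8986889275821105, -0.438186373840169]] 444.7631392332399 0.04229453327688782 259.3298117503337 182.3354067658717
[0.41332482 0.09278404 0.93043468] [[-0.009189309055242137, -0.9902010425720205, 0.13934651731697834], [-0.9999577074905934, 0.009047535694523476, -0.0016508567512633077], [0.00037393748690509043, -0.13935579423597722, -0.9902423050867983]] 411.1536331155826 -0.06028425008480932 255.12321001255367 192.0002836261119
```

View pics/scene1.png

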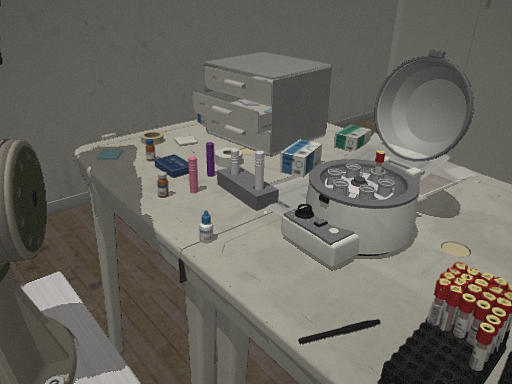

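View pics/top1.png

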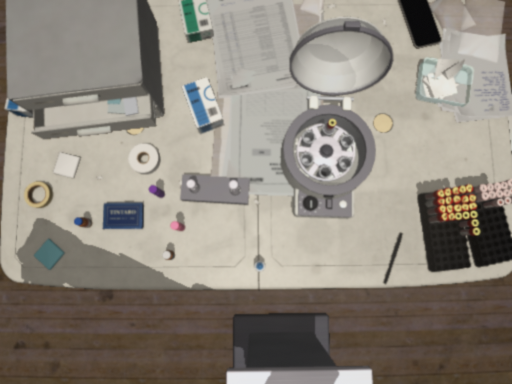

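The scene view shows the stand at (247,187) with two metal blanks, at (235,160) and (259,170). Pink (193,173) and purple (211,158) look-alikes stand nearby. Other items are the vial (163,187), another brown bottle (151,150), the dropper (207,227), and the tube with its red cap at (380,157). In the top view, the stand is at (215,188), blank tops at (192,184) and (234,185), the rotor at (326,150), and the tube at (333,123).

Candidates for the blank are the metal left (235,160), metal right (259,170), pink and purple. The description calls for the shorter metal one, so I'll measure the heights.

```bash
python3 - <<'E'
from h import *
a=Cam("scene");b=Cam("top")
for c,n in((a,"s"),(b,"t")):
    P=c.cloud()
    print(n,"desk z",np.round(np.median(P[(np.abs(P[...,2])<.02)&(c.D>0)][:,2]),4))
    np.save(f"pics/{n}.npy",P)
P=b.cloud()
# tall pixels near the stand from the top camera
for (u0,u1) in((180,208),(220,248)):
    Q=P[170:206,u0:u1]; m=(Q[...,2]>.06); q=Q[m]; print("blank top cam",q[:,2].max(),np.median(q,0),m.sum())
Q=P[165:210,170:260].reshape(-1,3);m=(Q[:,2]>.025)&(Q[:,2]<.045);
r=cv2.minAreaRect(Q[m][:,:2].astype(np.float32)*1000);print("stand",r,np.median(Q[m],0))
S=a.cloud()
for (u0,u1,v0,v1) in((228,243,140,180),(252,268,145,192)):
    Q=S[v0:v1,u0:u1];m=Q[...,2]>.042;q=Q[m];print("scene",q[:,2].max(),np.percentile(q[:,2],97),np.median(q,0),m.sum())
# centrifuge
Q=P[80:240,260:400];m=(Q[...,2]>.095)&(Q[...,2]<.115);q=Q[m];print("rim",q.min(0),q.max(0));
x=cv2.resize(a.im[130:215,180:300],None,fx=5,fy=5,interpolation=cv2.INTER_CUBIC)
y=cv2.resize(b.im[100:215,270:390],(600,575),interpolation=cv2.INTER_CUBIC)
cv2.imwrite("pics/c1.png",x[...,::-1]);cv2.imwrite("pics/c2.png",y[...,::-1])
E
```

```text
s desk z -0.0013
t desk z 0.0022
blank top cam 0.9304346750389582 [0.54774116 0.22336943 0.08839528] 86
blank top cam 0.9304346750389582 [0.54089836 0.13386389 0.11294185] 94
stand ((548.1964111328125, 180.34317016601562), (150.74549865722656, 54.52033615112305), 86.16851043701172) [0.54507685 0.17973832 0.03528491]
scene 0.08667340005579027 0.0859449711886321 [0.54424346 0.21899924 0.06667942] 167
scene 0.44235953321317273 0.11136977256538588 [0.53712144 0.1297739  0.07990094] 308
rim [ 0.52008578 -0.15714378  0.0950101 ] [0.73076259 0.03161865 0.11499361]
```

View pics/c1.png

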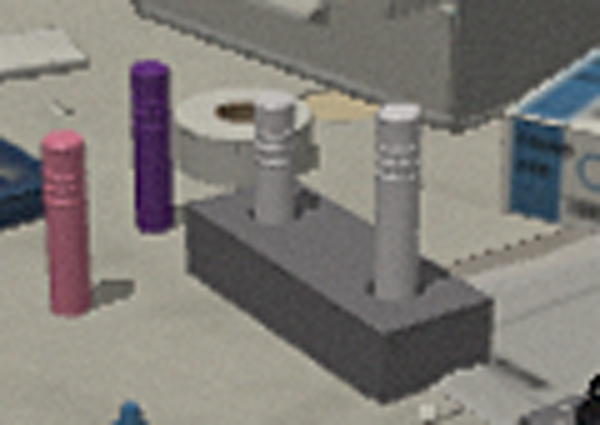

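View pics/c2.png

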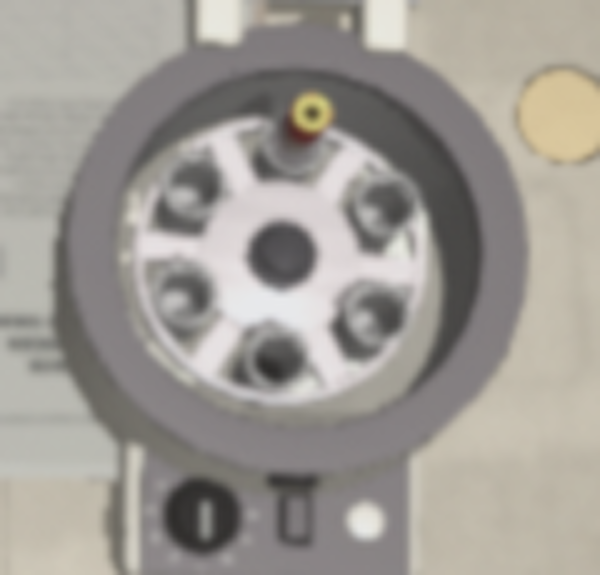

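The crop confirms the left metal blank (crop 275,160) is the shorter one: top about z 0.088, near (0.546,0.222). The right one's top is about 0.113. In the rotor crop the tube is at (312,112), the nut at (281,253) and the opposite free bore at (272,355). I'll move above the short blank and measure it again with the wrist camera.

```bash
python3 -m handwheel '{"deltas":[[1,0,0,0,-0.8],[1,0,0,0,-0.73],[1,-0.94,-0.725,0,0],[1,-0.94,-0.725,0,0],[1,-0.94,-0.725,0,0],[1,-0.94,-0.725,0,0],[1,-0.94,-0.725,0,0],[1,-0.94,-0.725,0,0],[1,-0.94,-0.725,0,0],[1,-0.94,-0.725,0,0],[1,-0.94,-0.725,0,0],[1,-0.94,-0.725,0,0],[1,0,0,0.5,0],[1,0,0,0,0],[1,0,0,0,0]]}'
python3 - <<'E'
from h import *
w=Cam("wrist"); print(w.o,w.R[:,2]); cv2.imwrite("pics/w1.png",w.im[...,::-1])
E
```

```text
clock: 2.08
tcp_pos: [0.5461, 0.2237, 0.2842]
orientation: [-0.0, 0.038, 0.999, 0.0]
wrist_force: [-0.4, 0.4, 0.1]
finger_gap: 0.0853
grip_force: 0.0
[0.47587754 0.2290605  0.35344734] [ 0.27290593 -0.02101549 -0.96181116]
```

View pics/w1.png

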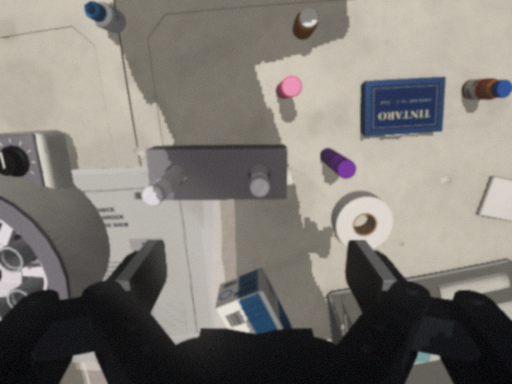

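The wrist view shows the short blank at (260,180) with its top around (259,187), the long blank's top at (153,194), pink at (289,87) and purple at (338,163).

```bash
cat >> h.py <<'E'
def topc(c,zmin,zmax,box):
    P=c.cloud();u0,u1,v0,v1=box;m=np.zeros(c.D.shape,np.uint8);m[v0:v1,u0:u1]=((P[...,2]>zmin)&(P[...,2]<zmax))[v0:v1,u0:u1]
    n,l,s,ce=cv2.connectedComponentsWithStats(m);i=1+np.argmax(s[1:,4]);v,u=np.where(l==i)
    return ce[i],s[i],np.median(P[l==i],0)
E
python3 - <<'E'
from h import *
w=Cam("wrist");t=Cam("top");a=Cam("scene")
pw=topc(w,.080,.1,(235,285,160,215));pt=topc(t,.080,.1,(180,208,170,206));pa=topc(a,.080,.1,(225,246,140,180))
for c,p in((w,pw),(t,pt),(a,pa)): print(p, c.plane(*p[0],.088))
# silhouettes: print patches stats
print(two(w,pw[0],t,pt[0]))
g=w.im[165:210,240:280].astype(int).sum(2)//3
print(g[::2,::2])
E
```

```text
(array([258.625387  , 185.53869969]), array([249, 175,  20,  21, 323], dtype=int32), array([0.54697502, 0.22642599, 0.08681979])) [0.54682776 0.22642439 0.088     ]
(array([190.875   , 184.140625]), array([187, 180,   9,   9,  64], dtype=int32), array([0.5496587 , 0.2245242 , 0.08862694])) [0.54958198 0.22471254 0.088     ]
(array([234.5       , 150.63157895]), array([231, 148,   8,   6,  38], dtype=int32), array([0.54608494, 0.22217663, 0.08489812])) [0.5410851  0.21491743 0.088     ]
(array([0.55135871, 0.22662797, 0.073317  ]), np.float64(0.0013882090782211848))
[[ 79  76  78  77  78  76  75  81  84  86  85  80  77  73  82  81  77  79
   77  80]
 [ 77  76  75  77  78  74  82  82  86  83  83  82  85  78  76  81  78  78
   78  81]
 [ 76  78  78  78  75  75  82  82  88  85  85  82  85  82  72  77  79  75
   77  77]
 [ 74  75  75  75  66  75  83  86  91  95  95  91  85  82  67  74  79  77
   80  76]
 [ 74  73  77  76  59  73  84  96  99  99  99 101  98  80  57  67  78  75
   78  76]
 [ 77  74  77  75  60  69  98  94  97  98  94  97  96  86  61  69  77  74
   79  77]
 [ 76  76  75  74 
[... 727 characters left out ...]
  81  79
   77  78]
 [ 78  84  78  80  78  74  84 104 121 129 132 124 104  85  77  76  78  78
   80  75]
 [ 81  80  79  79  77  81  80  80  85  87  90  85  78  82  79  76  79  77
   79  85]
 [103 101 103 100 100 101 100  98  97  98  98  97  97  99  95  98  96  97
   99  99]
 [119 114 117 117 119 116 113 112 113 110 110 110 110 110 111 108 108 111
  106 110]
 [117 115 119 118 118 116 116 113 111 112 113 109 110 110 108 109 107 108
  108 107]
 [120 118 119 119 116 115 114 112 111 114 112 110 113 108 110 109 109 109
  109 108]
 [122 116 119 117 117 118 114 108 112 111 112 110 110 110 108 110 107 106
  108 108]
 [118 118 119 119 118 117 115 112 113 113 113 113 111 108 104 108 108 106
  110 106]]
```

```bash
python3 -m handwheel '{"deltas":[[1,-0.046,0.05,0.6,0],[1,0,0,0.8,0],[1,0,0,0.8,0],[1,0,0,0.7,0],[1,0,0,0.5,0],[1,0,0,0.3,0],[1,0,0,0.2,0],[1,0,0,0,0],[-1,0,0,0,0],[-1,0,0,0,0],[-1,0,0,0,0],[-1,0,0,0,0],[-1,0,0,0,0],[-1,0,0,0,0]]}' 25; python3 - <<'E'
from h import *
w=Cam("wrist");t=Cam("top");cv2.imwrite("pics/w2.png",w.im[...,::-1])
pt=topc(t,.080,.1,(180,208,170,206)); print(pt)
E
```

```text
clock: 4.03
tcp_pos: [0.5486, 0.2253, 0.1281]
orientation: [0.0, 0.038, 0.999, 0.0]
wrist_force: [-0.9, -0.5, 2.1]
finger_gap: 0.0172
grip_force: 27.0
(array([201.5, 188. ]), array([201, 188,   2,   1,   2], dtype=int32), array([0.54124059, 0.20248478, 0.08816777]))
```

View pics/w2.png

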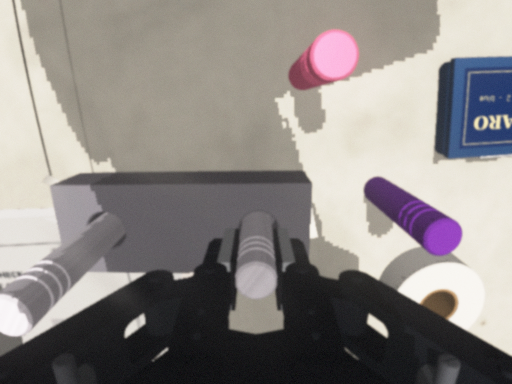

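The short blank is held between the fingers; its top is at (256,280). Next I'll lift it 12 mm, then lean it against the stand's bore rim so it pivots in the pads.

```bash
python3 -m handwheel '{"deltas":[[-1,0,0,-0.1,0],[-1,0,0,-0.1,0],[-1,0,0,-0.1,0],[-1,0,0,0,0],[-1,-0.07,0,0,0],[-1,-0.07,0,0,0],[-1,-0.07,0,0,0],[-1,-0.07,0,0,0]]}' 20;  python3 -m handwheel '{"deltas":[[-1,-0.07,0,0,0],[-1,-0.07,0,0,0],[-1,0,0,0,0],[-1,0,0,0,0]]}'
python3 - <<'E'
from h import *
w=Cam("wrist");a=Cam("scene");x=cv2.resize(a.im[130:215,190:310],(600,425),interpolation=cv2.INTER_CUBIC)
cv2.imwrite("pics/w3.png",w.im[...,::-1]);cv2.imwrite("pics/s3.png",x[...,::-1])
E
```

```text
clock: 5.12
tcp_pos: [0.558, 0.2249, 0.1394]
orientation: [-0.002, 0.038, 0.999, 0.001]
wrist_force: [-5.6, 2.0, 2.5]
finger_gap: 0.017
grip_force: 27.3
clock: 5.62
tcp_pos: [0.5639, 0.2244, 0.1393]
orientation: [-0.002, 0.038, 0.999, 0.0]
wrist_force: [-4.6, 2.3, 1.3]
finger_gap: 0.0174
grip_force: 27.4
```

View pics/w3.png

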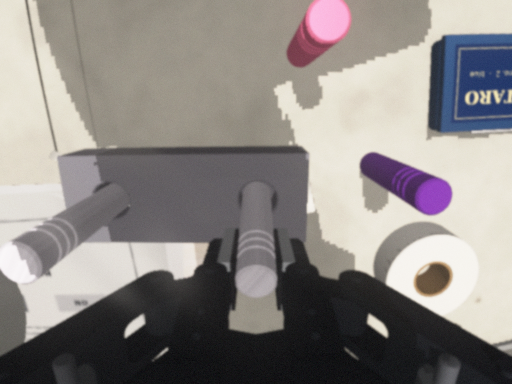

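The blank has leaned: its shaft runs from (258,190) to its top at (256,278). I'll lift it out and measure the lean and the bore.

```bash
python3 -m handwheel '{"deltas":[[-1,0,0,-0.3,0],[-1,0,0,-0.6,0],[-1,0,0,-0.8,0],[-1,0,0,-0.8,0],[-1,0,0,-0.7,0],[-1,0,0,-0.3,0],[-1,0,0,0,0],[-1,0,0,0,0]]}' 30
cat >> h.py <<'E'
def lean(w,g=0):
    # surface points of the held blank, tool-fixed region, seen by wrist; returns foot/lean in world using TCP
    s=status.get_state();T=np.array(s["tcp_pos"]);Rt=rot(s["orientation"])
    P=(w.cloud()-T)@Rt; m=(np.abs(P[...,1])<.0035)&(P[...,2]>.025)&(P[...,2]<.145)&(np.abs(P[...,0])<.045)&(w.D>0)
    q=P[m]; q=q[(q[:,2]>.046)]; k=np.polyfit(q[:,2],q[:,0],1)
    for _ in range(3):
        r=q[:,0]-np.polyval(k,q[:,2]); q=q[np.abs(r)<.004]; k=np.polyfit(q[:,2],q[:,0],1)
    return k,q[:,2].min(),q[:,2].max(),len(q),P,m
E
python3 - <<'E'
from h import *
w=Cam("wrist");k,a,b,n,P,m=lean(w);print("slope x per z(tool)",k,np.arctan(k[0]),a,b,n)
mm=(np.abs(P[...,1])<.013)&(P[...,2]>.03)&(P[...,2]<.15)&(np.abs(P[...,0])<.045)&(w.D>0)
for z in np.arange(.035,.14,.008):
    q=P[mm&(np.abs(P[...,2]-z)<.004)]
    if len(q): print(round(z,3),len(q),q[:,:2].min(0).round(4),q[:,:2].max(0).round(4),np.median(q[:,0]).round(4))
cv2.imwrite("pics/w4.png",w.im[...,::-1])
E
```

```text
clock: 6.72
tcp_pos: [0.5649, 0.2238, 0.2787]
orientation: [-0.001, 0.038, 0.999, -0.0]
wrist_force: [0.7, -1.1, -0.1]
finger_gap: 0.017
grip_force: 29.3
slope x per z(tool) [0.18828431 0.00062841] 0.18610551569571032 0.046056017623962595 0.11892814539064946 1013
0.035 775 [-0.01  -0.013] [0.0132 0.0129] 0.0051
0.043 1779 [-0.0102 -0.013 ] [0.0125 0.013 ] 0.0044
0.051 632 [-0.0099 -0.0129] [0.0127 0.0129] 0.0098
0.059 527 [ 0.0048 -0.0129] [0.0136 0.0129] 0.0113
0.067 462 [ 0.0062 -0.0128] [0.0147 0.013 ] 0.0119
0.075 283 [ 0.0088 -0.0088] [0.0163 0.0084] 0.0139
0.083 236 [ 0.0083 -0.0091] [0.0175 0.0088] 0.0153
0.091 215 [ 0.0108 -0.0089] [0.0188 0.0086] 0.0168
0.099 190 [ 0.0114 -0.0088] [0.0205 0.0087] 0.0183
0.107 164 [ 0.013  -0.0089] [0.022  0.0086] 0.0199
0.115 131 [ 0.0139 -0.0088] [0.0231 0.0088] 0.021
0.123 1 [0.0163 0.0085] [0.0163 0.0085] 0.0163
```

View pics/w4.png

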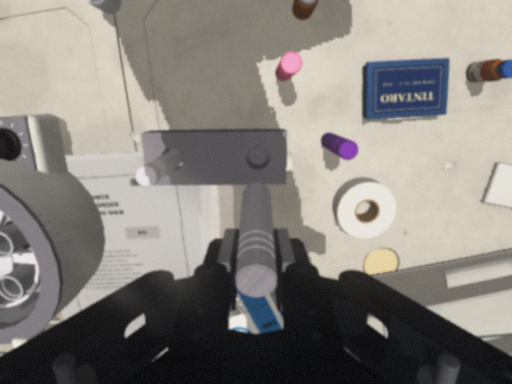

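Lean is 0.186 rad. The blank's shaft runs from its foot at (257,190) to its top at (256,280), and the empty stand bore is at (258,157). Next, the rotor geometry from the top camera.

```bash
python3 - <<'E'
from h import *
t=Cam("top");P=t.cloud();g=cv2.cvtColor(t.im,cv2.COLOR_RGB2GRAY)
c=lambda x,y:(270+x/5,100+y/5)
for n,p,z in(("tube cap",(314,113),.148),("nut",(281,253),.107),("bore",(272,356),.110)): print(n,t.plane(*c(*p),z))
for i,p in enumerate([(190,190),(383,212),(185,298),(373,318)]): print("sleeve",t.plane(*c(*p),.110))
Q=P.reshape(-1,3);m=(Q[:,2]>.100)&(Q[:,2]<.112)&(np.hypot(Q[:,0]-.63,Q[:,1]+.06)<.11);q=Q[m];q=q[np.hypot(q[:,0]-.63,q[:,1]+.06)>.07]
A=np.c_[2*q[:,:2],np.ones(len(q))];s=np.linalg.lstsq(A,(q[:,:2]**2).sum(1),rcond=None)[0];print("bowl ctr ring",s[:2],np.sqrt(s[2]+s[0]**2+s[1]**2),np.median(q[:,2]))
E
```

```text
tube cap [ 0.66054668 -0.06332099  0.148     ]
nut [ 0.61384771 -0.05555948  0.107     ]
bore [ 0.57020179 -0.04984637  0.11      ]
sleeve [ 0.6399747  -0.01840126  0.11      ]
sleeve [ 0.63014641 -0.0978039   0.11      ]
sleeve [ 0.59457242 -0.01505081  0.11      ]
sleeve [ 0.58565731 -0.09178809  0.11      ]
bowl ctr ring [ 0.62132872 -0.06185396] 0.0876358452832353 0.1066209759686132
```

```bash
python3 -m handwheel '{"deltas":[[-1,-0.1,-0.4,0,0],[-1,-0.19,-0.755,0,0],[-1,-0.19,-0.755,0,0],[-1,-0.19,-0.755,0,0],[-1,-0.19,-0.755,0,0],[-1,-0.19,-0.755,0,0],[-1,-0.19,-0.755,0,0],[-1,-0.19,-0.755,0,0],[-1,-0.19,-0.755,0,0],[-1,-0.1,-0.38,0,0],[-1,0,0,0.2,0],[-1,0,0,0.22,0],[-1,0,0,0,0],[-1,0,0,0,0]]}' 30
python3 - <<'E'
from h import *
w=Cam("wrist");k,a,b,n,P,m=lean(w);print(k,np.arctan(k[0]),b)
cv2.imwrite("pics/w5.png",w.im[...,::-1]);x=cv2.resize(w.im[80:300,130:390],(780,660))[:600]
cv2.imwrite("pics/w5c.png",x[...,::-1])
print(status.get_state()["tcp_pos"],w.proj([[.570,-.050,.110]]))
E
```

```text
clock: 8.57
tcp_pos: [0.6128, -0.0524, 0.2631]
orientation: [-0.0, 0.038, 0.999, 0.0]
wrist_force: [0.5, -0.0, -0.0]
finger_gap: 0.017
grip_force: 29.4
[0.18868776 0.00089412] 0.18649512105585134 0.11853546410170392
[ 0.61294205 -0.0525542   0.26331764] [[254.65673879 143.60548299]]
```

View pics/w5c.png

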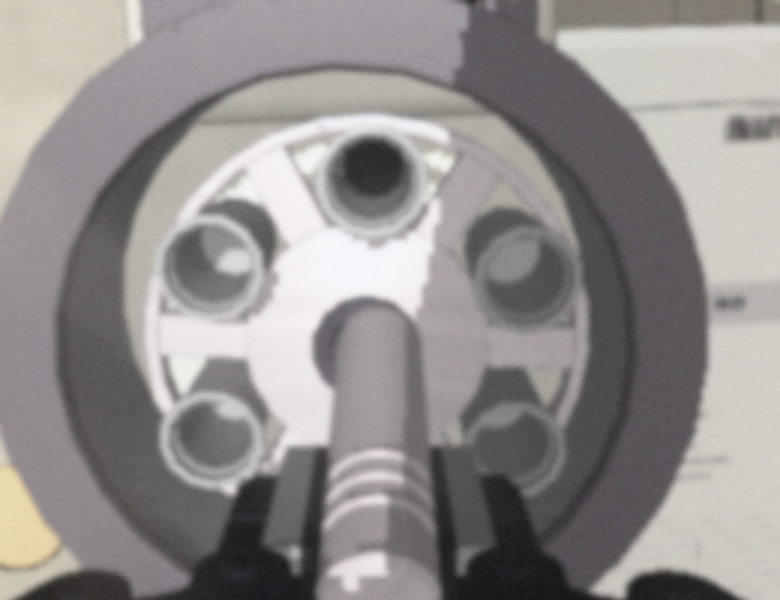

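The crop shows the free bore's rim ellipse centred at crop (373,186), which is pixel (254.3,142). The blank's foot is over the nut at crop (375,330).

```bash
cat >> h.py <<'E'
def bore(w,guess,r=26):
    # sleeve-mouth ring points from the depth picture: thin ring at z~.110 round the guess
    P=w.cloud();d=np.hypot(P[...,0]-guess[0],P[...,1]-guess[1]);m=(np.abs(P[...,2]-.110)<.005)&(d<.018)&(d>.007)&(w.D>0)
    q=P[m];c=np.array(guess,float)
    from scipy.optimize import least_squares
    f=least_squares(lambda p:np.hypot(q[:,0]-p[0],q[:,1]-p[1])-p[2],[*c,.0115],loss="soft_l1",f_scale=.0007)
    return f.x,len(q),np.median(q[:,2])
E
python3 - <<'E'
from h import *
s=status.get_state();T=np.array(s["tcp_pos"]);Rt=rot(s["orientation"])
w=Cam("wrist")
for u,v in((372.5,185.5),):
    p=w.plane(130+u/3,80+v/3,.110);print("ellipse ctr",p,(p-T)@Rt)
L=w.plane(130+317/3,80+183/3,.110);Rr=w.plane(130+428/3,80+183/3,.110);Tp=w.plane(130+372/3,80+131/3,.110);Bt=w.plane(130+372/3,80+239/3,.110);print(L,Rr,Tp,Bt)
print(bore(w,(.5695,-.05)))
t=Cam("top");print(bore(t,(.5695,-.05)))
E
```

```text
ellipse ctr [ 0.56895795 -0.05043731  0.11      ] [ 0.04406773 -0.00122541  0.15330334]
[ 0.56732982 -0.06375199  0.11      ] [ 0.56936663 -0.03703006  0.11      ] [ 0.55603224 -0.0495558   0.11      ] [ 0.58199164 -0.05157012  0.11      ]
(array([ 0.5675146 , -0.05077993,  0.01202295]), 469, np.float64(0.10871898646441822))
(array([ 0.56902166, -0.05077436,  0.01152319]), 70, np.float64(0.10956324297179254))
```

```bash
python3 -m handwheel '{"deltas":[[-1,0.2,0,0,0],[-1,0.3,-0.02,0,0],[-1,0.27,-0.017,0.1,0],[-1,0,0,0.2,0],[-1,0,0,0.12,0],[-1,0,0,0,0],[-1,0,0,0,0]]}' 30
python3 - <<'E'
from h import *
w=Cam("wrist");k,a,b,n,P,m=lean(w);s=status.get_state();T=np.array(s["tcp_pos"]);Rt=rot(s["orientation"])
th=np.arctan(k[0]);print(k,th,b,T,s["wrist_force"])
z=b+.0005+.009*np.sin(th);f=np.array([np.polyval(k,z)-.009/np.cos(th),0,z]);print("foot",T+Rt@f)
print(bore(w,(.569,-.0505)))
x=cv2.resize(w.im[90:290,160:360],(600,600),interpolation=cv2.INTER_CUBIC);cv2.imwrite("pics/w6.png",x[...,::-1])
E
```

```text
clock: 9.6
tcp_pos: [0.5824, -0.0525, 0.2462]
orientation: [0.0, 0.038, 0.999, 0.0]
wrist_force: [0.9, 0.6, -0.9]
finger_gap: 0.0173
grip_force: 29.4
[0.19258127 0.00048391] 0.1902520961976106 0.13949736410389915 [ 0.58237977 -0.05248897  0.2463141 ] [ 1.19178892  0.92854147 -1.36358323]
foot [ 0.56386039 -0.05105233  0.10461056]
(array([ 0.56701145, -0.05083719,  0.01231365]), 340, np.float64(0.10866158622489572))
```

View pics/w6.png

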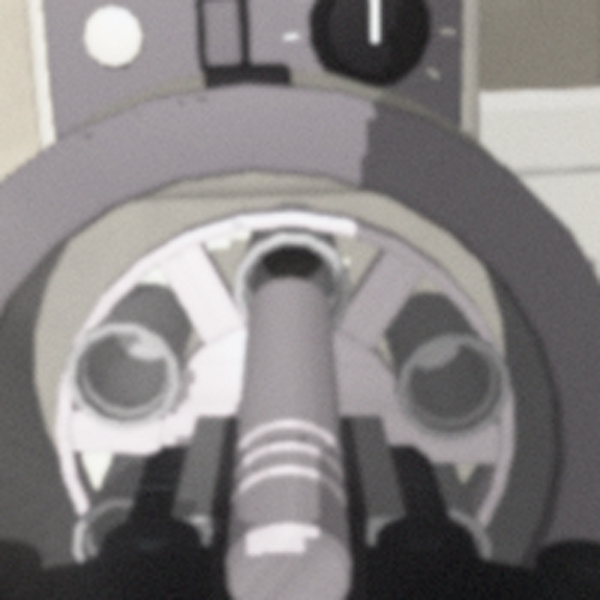

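The crop shows the foot at (292,285), centred on the bore ring at (290,275) and just above it. All later checks will be numeric. I'll go down gently, watching the force.

```bash
python3 -m handwheel '{"deltas":[[-1,0,0,0.1,0],[-1,0,0,0.1,0],[-1,0,0,0.08,0],[-1,0,0,0,0],[-1,0,0,0,0]]}' 30; python3 -m handwheel '{"deltas":[[-1,0,0,0.02,0],[-1,0,0,0.02,0],[-1,0,0,0,0]]}';python3 -m handwheel '{"deltas":[[-1,0,0,0.02,0],[-1,0,0,0,0]]}'
```

```text
clock: 10.28
tcp_pos: [0.5821, -0.0524, 0.2351]
orientation: [0.0, 0.038, 0.999, 0.0]
wrist_force: [-0.3, 0.6, -0.8]
finger_gap: 0.0173
grip_force: 29.4
clock: 10.65
tcp_pos: [0.5821, -0.0524, 0.2334]
orientation: [-0.0, 0.038, 0.999, 0.0]
wrist_force: [-0.4, 0.4, -0.9]
finger_gap: 0.0167
grip_force: 29.4
clock: 10.9
tcp_pos: [0.582, -0.0524, 0.2326]
orientation: [-0.0, 0.038, 0.999, 0.0]
wrist_force: [0.7, -0.6, -0.7]
finger_gap: 0.0171
grip_force: 29.4
```

```bash
for i in 1; do python3 -m handwheel '{"deltas":[[-1,0,0,0.02,0],[-1,0,0,0,0]]}';python3 -m handwheel '{"deltas":[[-1,0,0,0.02,0],[-1,0,0,0,0]]}';python3 -m handwheel '{"deltas":[[-1,0,0,0.02,0],[-1,0,0,0,0]]}';done
```

```text
clock: 11.15
tcp_pos: [0.582, -0.0524, 0.2318]
orientation: [-0.0, 0.038, 0.999, 0.0]
wrist_force: [-0.3, -0.6, -0.8]
finger_gap: 0.0166
grip_force: 29.4
clock: 11.4
tcp_pos: [0.582, -0.0524, 0.231]
orientation: [-0.0, 0.038, 0.999, 0.0]
wrist_force: [-0.0, -0.7, -0.2]
finger_gap: 0.0172
grip_force: 29.4
clock: 11.65
tcp_pos: [0.5821, -0.0524, 0.2302]
orientation: [-0.0, 0.038, 0.999, 0.0]
wrist_force: [-0.2, 0.2, -0.5]
finger_gap: 0.0174
grip_force: 29.4
```

```bash
python3 -m handwheel '{"deltas":[[-1,0,0,0.02,0],[-1,0,0,0,0]]}'|grep -E "tcp|wrist";python3 -m handwheel '{"deltas":[[-1,0,0,0.015,0],[-1,0,0,0,0]]}'|grep -E "tcp|wrist";python3 -m handwheel '{"deltas":[[-1,0,0,0.015,0],[-1,0,0,0,0]]}'|grep -E "tcp|wrist"
```

```text
tcp_pos: [0.5821, -0.0524, 0.2294]
wrist_force: [-0.1, -0.2, -0.8]
tcp_pos: [0.5821, -0.0524, 0.2288]
wrist_force: [0.8, 0.7, -0.7]
tcp_pos: [0.582, -0.0524, 0.2282]
wrist_force: [0.2, 0.4, -1.4]
```

```bash
for i in 1; do python3 -m handwheel '{"deltas":[[-1,0,0,0.015,0],[-1,0,0,0,0]]}'|grep -E "tcp|wrist";python3 -m handwheel '{"deltas":[[-1,0,0,0.015,0],[-1,0,0,0,0]]}'|grep -E "tcp|wrist";python3 -m handwheel '{"deltas":[[-1,0,0,0.015,0],[-1,0,0,0,0]]}'|grep -E "tcp|wrist";done
```

```text
tcp_pos: [0.5821, -0.0524, 0.2276]
wrist_force: [0.5, -0.5, -1.3]
tcp_pos: [0.582, -0.0524, 0.227]
wrist_force: [-0.6, 0.1, -1.1]
tcp_pos: [0.5821, -0.0524, 0.2264]
wrist_force: [0.5, 0.4, -0.5]
```

```bash
python3 - <<'E'
from h import *
w=Cam("wrist");t=Cam("top");s=status.get_state();T=np.array(s["tcp_pos"]);Rt=rot(s["orientation"])
k,a,b,n,P,m=lean(w);print(k,a,b,n,T,bore(w,(.569,-.0505)))
mm=(np.abs(P[...,1])<.0015)&(P[...,2]>.06)&(P[...,2]<.15)&(np.abs(P[...,0])<.045)&(w.D>0)
for z in np.arange(.09,.135,.004):
    q=P[mm&(np.abs(P[...,2]-z)<.002)]
    if len(q): print(round(z,3),len(q),np.round(np.percentile(q[:,0],[5,50,95]),4))
E
```

```text
[ 0.21144023 -0.0007822 ] 0.04608906770355493 0.14344655846064167 1150 [ 0.58206804 -0.05242421  0.22648221] (array([ 0.56781273, -0.05080237,  0.01205357]), 544, np.float64(0.10892240160069115))
0.09 19 [0.0176 0.0181 0.0186]
0.094 20 [0.018  0.0188 0.0193]
0.098 12 [0.019  0.0194 0.0199]
0.102 17 [0.0196 0.02   0.0207]
0.106 17 [0.0204 0.0209 0.0215]
0.11 12 [0.0213 0.0217 0.0222]
0.114 14 [0.0218 0.0223 0.0228]
0.118 31 [0.0227 0.0269 0.0283]
0.122 33 [0.0268 0.0427 0.0446]
0.126 2 [0.0275 0.0339 0.0403]
0.13 5 [0.0265 0.0268 0.0269]
0.134 25 [0.0266 0.0278 0.0298]
```

```bash
for i in 1; do python3 -m handwheel '{"deltas":[[-1,0.02,0,0,0],[-1,0,0,0,0]]}' 20|grep -E "tcp|wrist";python3 -m handwheel '{"deltas":[[-1,0.02,0,0,0],[-1,0,0,0,0]]}'|grep -E "tcp|wrist";python3 -m handwheel '{"deltas":[[-1,0.02,0,0,0],[-1,0,0,0,0]]}'|grep -E "tcp|wrist";done
```

```text
tcp_pos: [0.5812, -0.0523, 0.2265]
wrist_force: [0.1, 0.6, -0.2]
tcp_pos: [0.5805, -0.0523, 0.2265]
wrist_force: [-0.3, 0.1, 0.1]
tcp_pos: [0.58, -0.0522, 0.2267]
wrist_force: [1.4, -0.5, -1.1]
```

```bash
for i in 1; do python3 -m handwheel '{"deltas":[[-1,0.02,0,0,0],[-1,0,0,0,0]]}' 20|grep -E "tcp|wrist";python3 -m handwheel '{"deltas":[[-1,0.02,0,0,0],[-1,0,0,0,0]]}'|grep -E "tcp|wrist";python3 -m handwheel '{"deltas":[[-1,0.02,0,0,0],[-1,0,0,0,0]]}'|grep -E "tcp|wrist";done
```

```text
tcp_pos: [0.5794, -0.0522, 0.2267]
wrist_force: [3.7, -0.5, -0.6]
tcp_pos: [0.5788, -0.0522, 0.2268]
wrist_force: [4.8, -0.5, -1.2]
tcp_pos: [0.5777, -0.0521, 0.2269]
wrist_force: [5.1, 0.9, 0.1]
```

```bash
for i in 1; do python3 -m handwheel '{"deltas":[[-1,0.02,0,0,0],[-1,0.02,0,0,0],[-1,0,0,0,0]]}' 20|grep -E "tcp|wrist";python3 -m handwheel '{"deltas":[[-1,0.02,0,0,0],[-1,0.02,0,0,0],[-1,0,0,0,0]]}'|grep -E "tcp|wrist";python3 -m handwheel '{"deltas":[[-1,0.02,0,0,0],[-1,0.02,0,0,0],[-1,0,0,0,0]]}'|grep -E "tcp|wrist";done
python3 - <<'E'
from h import *
w=Cam("wrist");k,a,b,n,P,m=lean(w);mm=(np.abs(P[...,1])<.003)&(P[...,2]>.06)&(P[...,2]<.11)&(np.abs(P[...,0])<.03)&(w.D>0)
q=P[mm];k=np.polyfit(q[:,2],q[:,0],1);r=q[:,0]-np.polyval(k,q[:,2]);q=q[abs(r)<.002];print(np.polyfit(q[:,2],q[:,0],1))
E
```

```text
tcp_pos: [0.5762, -0.0519, 0.227]
wrist_force: [4.7, 0.5, 1.3]
tcp_pos: [0.5745, -0.0517, 0.227]
wrist_force: [5.1, 1.2, 1.4]
tcp_pos: [0.5729, -0.0516, 0.227]
wrist_force: [5.6, 1.6, 1.5]
[0.09391282 0.00503644]
```

```bash
for i in 1; do python3 -m handwheel '{"deltas":[[-1,0.02,0,0,0],[-1,0.02,0,0,0],[-1,0,0,0,0]]}' 20|grep -E "tcp|wrist";python3 -m handwheel '{"deltas":[[-1,0.02,0,0,0],[-1,0.02,0,0,0],[-1,0,0,0,0]]}'|grep -E "tcp|wrist";python3 -m handwheel '{"deltas":[[-1,0.02,0,0,0],[-1,0.01,0,0,0],[-1,0,0,0,0]]}'|grep -E "tcp|wrist";done
cat >> h.py <<'E'
def lean2(w,zmax=.11):
    P=lean(w)[4];mm=(np.abs(P[...,1])<.003)&(P[...,2]>.06)&(P[...,2]<zmax)&(np.abs(P[...,0])<.03)&(w.D>0)
    q=P[mm];k=np.polyfit(q[:,2],q[:,0],1);r=q[:,0]-np.polyval(k,q[:,2]);q=q[abs(r)<.002];return np.polyfit(q[:,2],q[:,0],1)
E
python3 -c "
from h import *
print(lean2(Cam('wrist')),status.get_state()['wrist_force'])"
```

```text
tcp_pos: [0.5712, -0.0515, 0.227]
wrist_force: [5.2, 0.3, 2.0]
tcp_pos: [0.5695, -0.0514, 0.2267]
wrist_force: [5.3, 2.2, 2.5]
tcp_pos: [0.5685, -0.0513, 0.2268]
wrist_force: [5.7, 0.8, 1.2]
[0.03222668 0.00777185] [5.52617173 0.61679464 1.12026455]
```

```bash
for i in 1; do python3 -m handwheel '{"deltas":[[-1,0.02,0,0,0],[-1,0.02,0,0,0],[-1,0,0,0,0]]}' 20|grep -E "tcp|wrist";python3 -m handwheel '{"deltas":[[-1,-0.015,0,0,0],[-1,-0.015,0,0,0],[-1,0,0,0,0]]}' 20|grep -E "tcp|wrist";done
python3 -c "
from h import *
print(lean2(Cam('wrist')),status.get_state()['wrist_force'])"
python3 -m handwheel '{"deltas":[[-1,0,0,0.02,0],[-1,0,0,0.02,0],[-1,0,0,0,0]]}' |grep -E "tcp|wrist";python3 -m handwheel '{"deltas":[[-1,0,0,0.02,0],[-1,0,0,0.02,0],[-1,0,0,0,0]]}' |grep -E "tcp|wrist"
```

```text
tcp_pos: [0.5667, -0.0512, 0.2266]
wrist_force: [5.7, 0.4, 2.3]
tcp_pos: [0.5674, -0.0512, 0.2263]
wrist_force: [3.5, 0.7, 1.7]
[0.01191832 0.00864626] [3.10215106 0.78945582 0.65021666]
tcp_pos: [0.5675, -0.0513, 0.2247]
wrist_force: [3.6, 0.9, -0.2]
tcp_pos: [0.5676, -0.0513, 0.2231]
wrist_force: [2.9, 1.0, 0.9]
```

```bash
for i in 1; do python3 -m handwheel '{"deltas":[[-1,-0.015,0.005,0.02,0],[-1,0,0,0.02,0],[-1,0,0,0,0]]}' |grep -E "tcp|wrist";python3 -m handwheel '{"deltas":[[-1,-0.01,0,0.03,0],[-1,0,0,0.03,0],[-1,0,0,0,0]]}' |grep -E "tcp|wrist";python3 -m handwheel '{"deltas":[[-1,0,0,0.03,0],[-1,0,0,0.03,0],[-1,0,0,0,0]]}' |grep -E "tcp|wrist";done
```

```text
tcp_pos: [0.568, -0.0512, 0.2213]
wrist_force: [1.6, -0.1, -0.8]
tcp_pos: [0.5683, -0.0512, 0.2189]
wrist_force: [0.2, -0.4, -0.9]
tcp_pos: [0.5685, -0.0512, 0.2167]
wrist_force: [0.6, 0.4, -0.8]
```

```bash
for i in 1; do python3 -m handwheel '{"deltas":[[-1,0,0,0.04,0],[-1,0,0,0.04,0],[-1,0,0,0.04,0],[-1,0,0,0,0]]}' |grep -E "tcp|wrist";python3 -m handwheel '{"deltas":[[-1,0,0,0.04,0],[-1,0,0,0.04,0],[-1,0,0,0.04,0],[-1,0,0,0,0]]}' |grep -E "tcp|wrist";done
python3 -c "
from h import *
print(lean2(Cam('wrist'),.1),status.get_state()['wrist_force'])"
```

```text
tcp_pos: [0.5686, -0.0512, 0.2119]
wrist_force: [0.7, 0.2, -0.6]
tcp_pos: [0.5686, -0.0512, 0.2071]
wrist_force: [0.2, -0.3, -0.6]
[0.04337264 0.0066091 ] [-0.15628505  0.29744325 -0.441181  ]
```

```bash
for i in 1; do python3 -m handwheel '{"deltas":[[-1,0,0,0.04,0],[-1,0,0,0.04,0],[-1,0,0,0.04,0],[-1,0,0,0,0]]}' |grep -E "tcp|wrist";python3 -m handwheel '{"deltas":[[-1,0,0,0.04,0],[-1,0,0,0.04,0],[-1,0,0,0.04,0],[-1,0,0,0,0]]}' |grep -E "tcp|wrist";python3 -m handwheel '{"deltas":[[-1,0,0,0.04,0],[-1,0,0,0.04,0],[-1,0,0,0,0]]}' |grep -E "tcp|wrist";done
```

```text
tcp_pos: [0.5686, -0.0512, 0.2023]
wrist_force: [0.1, -0.4, -0.5]
tcp_pos: [0.5686, -0.0512, 0.1975]
wrist_force: [0.6, 0.3, -1.3]
tcp_pos: [0.5686, -0.0512, 0.1943]
wrist_force: [-0.2, 1.4, -0.5]
```

```bash
for i in 1; do python3 -m handwheel '{"deltas":[[-1,0,0,0.03,0],[-1,0,0,0.03,0],[-1,0,0,0,0]]}' |grep -E "tcp|wrist";python3 -m handwheel '{"deltas":[[-1,0,0,0.03,0],[-1,0,0,0.02,0],[-1,0,0,0,0]]}' |grep -E "tcp|wrist";python3 -m handwheel '{"deltas":[[-1,0,0,0.02,0],[-1,0,0,0,0]]}' |grep -E "tcp|wrist";done
```

```text
tcp_pos: [0.5687, -0.0512, 0.192]
wrist_force: [-1.0, 0.3, -1.4]
tcp_pos: [0.5687, -0.0512, 0.19]
wrist_force: [-0.4, 0.0, -0.4]
tcp_pos: [0.5687, -0.0512, 0.1892]
wrist_force: [-0.2, -0.7, -0.4]
```

```bash
for i in 1; do python3 -m handwheel '{"deltas":[[-1,0,0,0.015,0],[-1,0,0,0,0]]}' |grep -E "tcp|wrist";python3 -m handwheel '{"deltas":[[-1,0,0,0.015,0],[-1,0,0,0,0]]}' |grep -E "tcp|wrist";done
python3 -c "
from h import *
w=Cam('wrist');P=w.cloud();T=np.array(status.get_state()['tcp_pos'])
m=(np.hypot(P[...,0]-.567,P[...,1]+.0512)<.006)&(P[...,2]>.13)&(P[...,2]<.16);q=P[m];h,e=np.histogram(q[:,2],30);print(lean2(w,.075),e[h.argmax()],len(q),q.max(0))"
```

```text
tcp_pos: [0.5687, -0.0512, 0.1886]
wrist_force: [0.4, 0.2, -0.3]
tcp_pos: [0.5687, -0.0512, 0.188]
wrist_force: [0.2, 0.1, -1.3]
[0.0369316  0.00701496] 0.1473589823200202 586 [ 0.5729168  -0.04524456  0.14935899]
```

```bash
for i in 1; do python3 -m handwheel '{"deltas":[[-1,0,0,0.015,0],[-1,0,0,0,0]]}' |grep -E "tcp|wrist";python3 -m handwheel '{"deltas":[[-1,0,0,0.015,0],[-1,0,0,0,0],[-1,0,0,0,0]]}' |grep -E "tcp|wrist";done
```

```text
tcp_pos: [0.5688, -0.0512, 0.1876]
wrist_force: [0.2, -0.2, 0.4]
tcp_pos: [0.5688, -0.0512, 0.1871]
wrist_force: [-1.1, 0.7, 2.7]
```

Seated on the cushion at about 3 N. Releasing and withdrawing.

```bash
python3 -m handwheel '{"deltas":[[-0.4,0,0,0,0],[-0.3,0,0,0,0],[-0.2,0,0,0,0],[-0.1,0,0,0,0],[0,0,0,0,0],[0,0,0,0,0]]}'; python3 -m handwheel '{"deltas":[[0,0,0,-0.1,0],[0,0,0,-0.3,0],[0,0,0,-0.6,0],[0,0,0,-0.7,0],[0,0,0,-0.7,0],[0,0,0,0,0],[0,0,0,0,0]]}'
python3 -c "
from h import *
for n in('wrist','top','scene'):
    w=Cam(n);P=w.cloud()
    m=(np.hypot(P[...,0]-.567,P[...,1]+.0512)<.016)&(P[...,2]>.14)&(P[...,2]<.16)&(w.D>0);q=P[m];print(n,len(q),np.median(q,0),np.percentile(q,[3,97],axis=0).round(4).tolist())
    m=(np.hypot(P[...,0]-.567,P[...,1]+.0512)<.016)&(P[...,2]>.117)&(P[...,2]<.144)&(w.D>0);q=P[m]
    if len(q)>20: print(np.polyfit(q[:,2],q[:,0],1)[0],np.polyfit(q[:,2],q[:,1],1)[0])
"
```

```text
clock: 25.12
tcp_pos: [0.5687, -0.0512, 0.1869]
orientation: [0.0, 0.038, 0.999, 0.0]
wrist_force: [-0.3, -0.2, -1.0]
finger_gap: 0.0427
grip_force: 0.0
clock: 26.0
tcp_pos: [0.5686, -0.0512, 0.2828]
orientation: [0.0, 0.038, 0.999, 0.0]
wrist_force: [-0.1, -0.7, 0.3]
finger_gap: 0.043
grip_force: 0.0
wrist 526 [ 0.56580364 -0.05109536  0.14682179] [[0.5583, -0.0587, 0.1418], [0.5743, -0.0434, 0.1481]]
-0.013211704309672754 -0.01559220924539508
top 75 [ 0.568705   -0.05030085  0.14847538] [[0.5605, -0.0582, 0.1419], [0.577, -0.0424, 0.151]]
0.07433420852153973 0.12189067256036928
scene 64 [ 0.56342652 -0.05569577  0.1450836 ] [[0.5586, -0.0608, 0.1404], [0.5732, -0.0468, 0.1467]]
-0.006798228658473774 -0.004178765489757588
```

The blank stands upright at the seated height (top about 0.148), and the gripper is clear of it.

```bash
python3 -c "
from workcell import hand_in
print(hand_in())"
```

```text
the job is handed in; nothing more can be done
None
```

The short blank is seated upright in the bore opposite the sample tube, released with the gripper clear, and the job was handed in at about 26 s of the 72 s; no verdict came back.

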